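Find the high spot of a knocked handwheel and brake it there

TASK

The aluminium handwheel with the black handle on the truing stand has one high spot on its rim that is to be filed off. Gently slide the red-knobbed feeler along its rail until its tip just touches the rim, then turn the wheel slowly, feel where the feeler drags hardest, and stop with the middle of that high spot at the feeler, which must never press on the rim with more than 14 N. Then press the red brake pad down until the brake grips the wheel there, let go, and leave the tools lying about the stand where they are.

Things in the scene. Friction and masses are not known exactly. Their poses are not given: they have to be found in the camera images.
- truing_stand: green cast stand, fixed on the bench: round foot 148 mm across with a rail arm and a brake lug. Origin on the vertical spindle axis at bench level; z up; its +y axis points along the rail, away from the spindle. The rail is 20 mm high and ends 191 mm from the axis; the brake lug points 350 degrees round from +x to +y. Left of and before the stand stands a bench grinder, 0.28 m high: pass above it
- handwheel: solid aluminium handwheel, rim radius 64 mm; one high spot, place unknown and hardly visible, stands 3 mm proud and fades out 33 degrees (37 mm of rim) to either side. Turns without end both ways on its spindle, bearing friction 0.03 N m, stays where left. Origin on the axis at the wheel's underside, 54 mm above the bench; +x points to the handle. Rim top at 72 mm, hub top at 82 mm
- handle_grip (a point): grip point of the wheel's upright black handle, a sleeve of 18 mm diameter that spins freely on its pin, 46 mm from the spindle axis; this point is 116 mm above the bench, the handle reaches from 73 to 131 mm
- feeler: dark steel carriage, 44 mm wide, 40 mm long, red knob on top; its sprung ball-tipped plunger points to the spindle axis. Slides on the rail along the stand's y axis by 45 mm in all, friction 15 N, stays where left. The plunger gives 1 mm per 2.5 N (9 mm at most); friction on the rim about 0.45. Origin below the knob, 20 mm above the bench, axes as the stand's
- feeler_knob (a point): grip point of the feeler's upright red knob, 17 mm diameter, 104 mm above the bench; the knob's top is at 116 mm, its shoulder at 78 mm
- feeler_tip (a point): front of the feeler's ball tip when it is not pressed in, 63 mm above the bench, 50 mm from the knob towards the spindle axis; a point of the carriage, so it does not show how far the tip is pressed in. At the start it stands 13 to 32 mm short of the round part of the rim and never faces the high spot
- brake: rocker on the stand's lug, pivot 40 mm above the bench, 85 mm from the spindle axis, origin there, +x outward to its red pad. Pressing the pad down lifts a sprung rubber shoe (4 N per mm) to the wheel's underside after 4 to 6 mm of lift; the pad moves 1.6 times as far. Moving the pad takes 5 to 7 N, 10 to 14 N once the shoe bites; it stays where left
- brake_press (a point): top of the red ribbed brake pad (34 by 28 mm) where it is pressed straight down, 140 mm from the spindle axis, about 68 mm above the bench before braking and about 15 mm lower when the brake holds well
- flat_file: flat file with wooden handle, 272 mm, lying loose left of the stand; leave alone
- marker_pen: black and white marker pen, 131 mm, lying loose; leave alone
- sanding_block: tan sanding block, 58 by 92 by 28 mm, loose behind the stand on the left; leave alone
- oil_bottle: white bottle with red cap and green band, 160 mm high, 55 mm across, standing loose at the back left; leave alone

How it is judged:
On the way, in this order (a step that is already met when the one before it is completed fails the run):
1. the feeler's tip is brought up to touch the rim (contact force between feeler and handwheel above 0.3 N), for 0.2 s.
2. the wheel is turned until its high spot stands at the feeler (horizontal distance between rim_high_spot_c0 and feeler_tip below 0.015 m), for 0.2 s.
At the end, for the whole second after the job is handed in: The middle of the rim's high spot stands within 15 mm of the feeler's tip, the feeler touches the rim (over 0.3 N), the brake shoe presses on the wheel with over 2 N, the wheel is at rest (horizontal distance between rim_high_spot_c0 and feeler_tip below 0.015 m and contact force between feeler and handwheel above 0.3 N and contact force between brake and handwheel above 2 N and angular speed of handwheel below 0.05 rad/s).
It fails at once if the feeler presses on the rim with more than 14 N (contact force between feeler and handwheel above 14 N).
It fails at once if the wheel is spun fast instead of turned slowly (angular speed of handwheel above 3 rad/s).
It fails at once if a tool or bottle lying about is moved more than 30 mm (distance of any of flat_file, marker_pen, sanding_block, oil_bottle from where it was at the start of the episode above 0.03 m).
It also fails if it takes over 72 s, if anything falls off the work surface, if the arm or the gripper's body presses on something with over 40 N, if the wrist force passes 120 N, or if a joint passes its speed limit or range.

ROBOT

A 6-joint arm with a two-finger parallel gripper is mounted at the origin on a cart in front of the work surface, level with it; the furniture and walls round the work are solid. World frame = base frame: x ahead of the robot, y to its left, z up, the work surface at z = 0. Lengths are in m, angles in rad, forces in N, time in s.
With the tool pointing down it reaches from about 0.35 to 0.85 m from the base axis. Payload 8.1 kg.
Tool frame: the origin (TCP) lies between the finger pads; the fingertips stand 11 mm ahead of it and the grasp point (between the pads) lies 8 mm behind it (robot.tips_ahead is the distance from the TCP to the fingertips, in m); z points along the fingers, y is the line along which they close (so a half turn about z gives the same grasp; the last joint's range is limited). The gripper opens to 93 mm and grips with 3 to 60 N. Pads are 15 mm wide; open, the fingers measure 128 mm over their backs; the gripper's body (75 mm by 188 mm) begins 65 mm behind the grasp point.
Start: joints at [1.056, 0.13, 1.488, -0, 1.523, -0.085], TCP at [0.25, 0.545, 0.23] pointing down, gripper open.
Joint ranges: [-2.96, 2.96], [-0.89, 2.26], [0.02, 2.5], [-1.34, 4.48], [0, 2.73], [-2.66, 2.66]. Speed limits (rad/s): [2.39, 2.39, 2.79, 3.14, 3.14, 3.14].

INTERFACE

Orientations are given as a rotation vector (axis times angle).
In Python, from plant import robot gives the robot as it stands. The module is installed in compiled form; this text tells all that it offers.
- The arm moves only by the tool move_arm, never from a script. Its argument "deltas" is one flat list of numbers, 7 for each row, row after row: the shift along the tool's x, y, z in m, then the turn, a rotation vector about the tool's x, y, z in rad, then the opening, from 0 (shut) to 1 (fully open). A call has 1 to 12 rows; each row is the pose to reach, as a shift and turn from the pose commanded when the call began, along the tool's axes at that moment; what a row does not reach only later rows make up. A row lasts 1/8 s, in which the tool goes at most 62.5 mm and 10.7 degrees, less where a joint would pass 70% of its speed; a pose out of reach is approached as far as the arm can. A call with a gripper value outside its range is refused whole. The fingers move at their own pace and stop on an object; "squeeze" is the grip in N (left out, the last holds). Time passes only in rows, so rows that repeat a pose let the fingers close. It gives the time, the measured TCP pose, the force, the opening and the grip force at its end, in the units of the state.
- robot.read_state(): the state, without advancing time (a new reading comes with each control period).
- robot.read_camera(name): name is "scene" or "top" or "wrist"; returns (picture, depth): 384x512x3 uint8, red, green, blue; 384x512 float32, m along the optical axis (not along the pixel's ray), 0 where there is no reading.
- robot.camera_model(name): a dict with "K" (3x3 intrinsics, pixels), "R" (3x3) and "t" (3): a world point X has camera coordinates R X + t; the wrist camera has in their place "tool_from_camera" (4x4, takes a point from camera to tool coordinates, whose origin is the TCP and whose axes are the flange's). Camera axes: x right, y down, z forward; pixel columns grow to the right and rows downward; lengths in m; the calibration is good to about 2 mm. A picture is of the moment at which its call begins: read the wrist's pose just before it. camera_model takes no time and is no camera call.
- robot.close_job(): hands the job in; it is judged then, once.
Trained networks look in the newest picture that a camera, given by its name, has taken for a name from the list of things; names that differ only in an ending like _2 or _b are one class to them, and where a whole thing is asked for, a point or a joint stands for the part that bears it (a point fixed in the world has none). Each returns a list of dicts, best first, with "confidence" (0 to 1); they miss things now and then, are a little off and sometimes report something else, mostly with a low value. They report only what shows in the picture. A call takes as long as a camera call.
- robot.recognise(camera, label): "uv" ([column, row] in pixels, amid what is visible of it).
The state is a dict: "t": time; "q": joint angles; "dq": joint speeds; "joint_torque": joint torques, N m; "tool_pos": TCP position; "orientation": TCP orientation; "force": force on the tool from outside, world axes, zero at the start; "wrist_torque": the same for the moment, N m; "opening": finger opening in m; "gripper_force": force on a finger pad.
Only numpy, scipy, OpenCV 4.12 (cv2) and the standard library are available. Lean on these libraries where they do the work, as an engineer would, in place of code of your own. Each camera call takes 0.05 s, during which the arm holds its last target. There are 200 camera calls.

## Working session

There is one attempt and no reset: what is moved stays moved. The work goes in short steps, Python scripts to look and compute and a tool call to move; the robot and the scene stay as the last step left them, time stands still between calls to the robot, and variables do not carry over. Pictures are saved under pics/ and viewed, at most 10 in all, crops included, and the job is handed in when it is done.

Besides the shell and the picture viewer there is one more tool, called after "Call:" as name(argument=value, ...) on one line, values as JSON. move_arm: Moves the arm, as the interface text tells. Its arguments: {"type":"object","properties":{"deltas":{"type":"array","items":{"type":"number"}},"squeeze":{"type":"number"}},"required":["deltas"]}

```bash
mkdir -p pics; cat > h.py <<'E'
import numpy as np, cv2
from plant import robot
def px2w(cam,uv,depth):
    m=robot.camera_model(cam);K=np.array(m["K"]);R=np.array(m["R"]);t=np.array(m["t"])
    c=np.linalg.inv(K)@np.array([uv[0],uv[1],1.])*depth
    return R.T@(c-t)
def ray_z(cam,uv,z):
    m=robot.camera_model(cam);K=np.array(m["K"]);R=np.array(m["R"]);t=np.array(m["t"])
    o=-R.T@t; d=R.T@np.linalg.inv(K)@np.array([uv[0],uv[1],1.])
    return o+d*(z-o[2])/d[2]
def proj(cam,X):
    m=robot.camera_model(cam);c=np.array(m["R"])@X+np.array(m["t"]);p=np.array(m["K"])@c
    return p[:2]/p[2]
E
python3 - <<'E'
from h import *
for cam in("top","scene"):
    im,d=robot.read_camera(cam); cv2.imwrite(f"pics/{cam}0.png",im[:,:,::-1]); np.save(f"{cam}d.npy",d)
    m=robot.camera_model(cam); print(cam, np.round(-np.array(m["R"]).T@m["t"],3), np.round(m["K"],0).tolist())
    for l,z in [("truing_stand",None),("handwheel",.08),("handle_grip",.116),("feeler_knob",.104),("feeler_tip",.063),("brake_press",.068),("oil_bottle",None),("flat_file",None),("sanding_block",None),("marker_pen",None)]:
        r=robot.recognise(cam,l)[:2]
        for e in r:
            u=e["uv"];dd=d[int(u[1]),int(u[0])]
            print(l,np.round(u,1),round(e["confidence"],2),"depth",np.round(px2w(cam,u,dd),3),"ray",None if z is None else np.round(ray_z(cam,u,z),3))
print(robot.read_state())
E
```

```text
top [0.427 0.09  1.071] [[402.0, 0.0, 260.0], [0.0, 402.0, 193.0], [0.0, 0.0, 1.0]]
truing_stand [337.5 167.2] 0.57 depth [ 0.599 -0.133  0.066] ray None
handwheel [342.7 158.6] 0.96 depth [ 0.618 -0.143  0.083] ray [ 0.618 -0.144  0.08 ]
handwheel [345.3 210. ] 0.63 depth [ 0.489 -0.147  0.076] ray [ 0.489 -0.146  0.08 ]
handle_grip [327.4 148.6] 0.44 depth [ 0.633 -0.096  0.132] ray [ 0.636 -0.099  0.116]
feeler_knob [345.4 207.3] 0.63 depth [ 0.496 -0.148  0.074] ray [ 0.494 -0.14   0.104]
feeler_tip [343.7 209.4] 0.8 depth [ 0.492 -0.147  0.059] ray [ 0.491 -0.146  0.063]
brake_press [288.8 159.4] 0.73 depth [ 0.62  -0.009  0.067] ray [ 0.62  -0.009  0.068]
oil_bottle [156.3 120.3] 0.87 depth [0.699 0.306 0.154] ray None
flat_file [180.9 177.6] 0.58 depth [0.585 0.273 0.01 ] ray None
sanding_block [250.  144.1] 0.67 depth [0.669 0.089 0.031] ray None
sanding_block [339.6 261.8] 0.6 depth [ 0.357 -0.144  0.   ] ray None
marker_pen [338.4 262.7] 0.51 depth [ 0.355 -0.138  0.013] ray None
scene [-0.295 -0.809  0.736] [[471.0, 0.0, 259.0], [0.0, 471.0, 193.0], [0.0, 0.0, 1.0]]
truing
[... 521 characters left out ...]
e
{'t': 1.1, 'q': array([ 1.05562528e+00,  1.30391397e-01,  1.48820633e+00,  1.43419663e-05,
        1.52299433e+00, -8.53935991e-02]), 'dq': array([-2.37518203e-04,  6.21962525e-04, -1.49971910e-03,  8.32849166e-04,
        3.32977174e-05, -1.37789337e-03]), 'joint_torque': array([ 1.81435440e-03, -5.59761786e+01, -4.92071486e+01,  7.68198422e-02,
        2.23007431e-02,  6.70048030e-05]), 'tool_pos': array([0.24997488, 0.5454524 , 0.22963688]), 'orientation': array([-6.69907342e-01, -3.06932300e+00, -7.56144180e-06]), 'force': array([-0.41723225,  0.56297638,  0.15388227]), 'wrist_torque': array([-0.03664045, -0.00741578,  0.07375942]), 'gripper_force': 0.0, 'opening': 0.09270085523306773}
```

```bash
python3 - <<'E'
import cv2
a=cv2.imread("pics/top0.png")[110:290,230:430]; cv2.imwrite("pics/top0c.png",cv2.resize(a,(660,594),interpolation=cv2.INTER_CUBIC))
a=cv2.imread("pics/scene0.png"); cv2.imwrite("pics/scene0c.png",cv2.resize(a,(768,576)))
E
```

```text
(no output)
```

View pics/top0c.png

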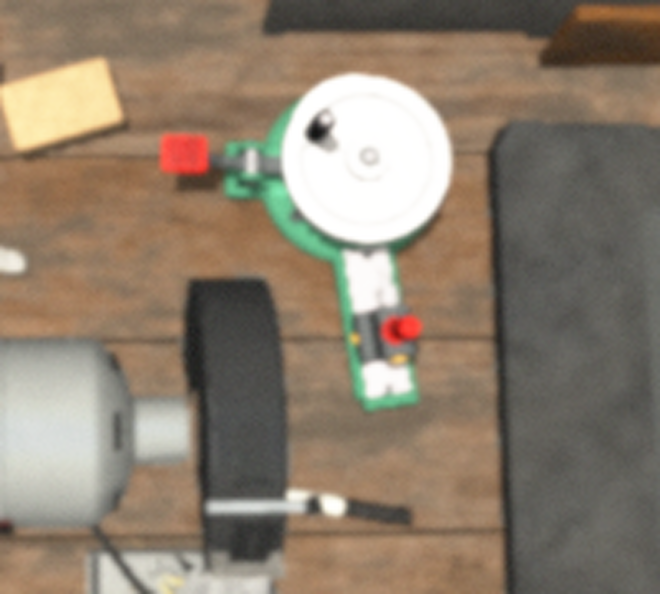

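View pics/scene0c.png

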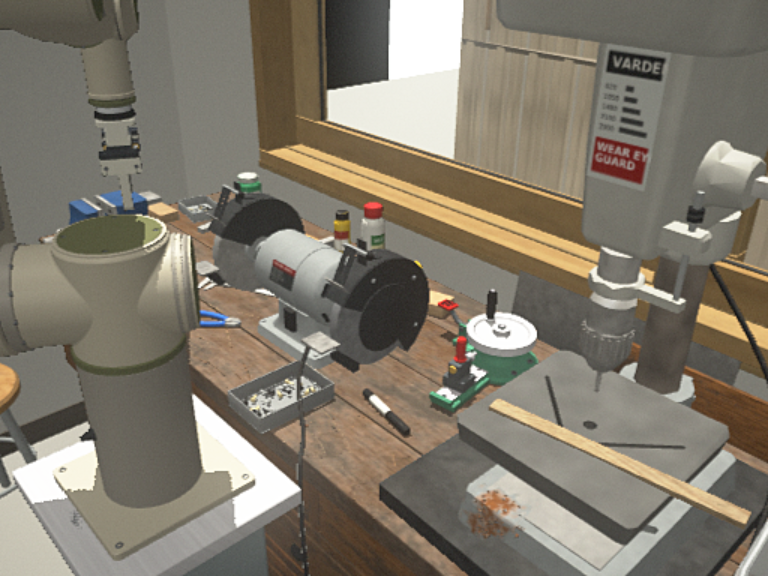

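```bash
python3 - <<'E'
from h import *
from scipy.optimize import least_squares
def cloud(cam):
    d=np.load(cam+"d.npy");m=robot.camera_model(cam)
    v,u=np.mgrid[:384,:512];c=(np.linalg.inv(m["K"])@np.stack([u.ravel(),v.ravel(),np.ones(u.size)]))*d.ravel()
    P=(np.array(m["R"]).T@(c-np.array(m["t"])[:,None])).T.reshape(384,512,3);P[d==0]=9;return P
P=cloud("top");im=cv2.imread("pics/top0.png").astype(int)
rim=(np.abs(P[...,2]-.074)<.006)&(np.hypot(P[...,0]-.617,P[...,1]+.143)<.08)
mk=rim.astype(np.uint8);cs,_=cv2.findContours(mk,cv2.RETR_EXTERNAL,cv2.CHAIN_APPROX_NONE);c=max(cs,key=cv2.contourArea)[:,0]
W=np.array([ray_z("top",p,.072) for p in c])
f=least_squares(lambda a:np.hypot(W[:,0]-a[0],W[:,1]-a[1])-a[2],[.617,-.143,.064],loss="soft_l1",f_scale=.001);print("rim",f.x)
red=(im[...,2]>170)&(im[...,1]<70)&(im[...,0]<80)
n,l,s,ce=cv2.connectedComponentsWithStats(red.astype(np.uint8))
for i in range(1,n):
    if s[i,4]>15: print("red",s[i],ce[i].round(1),"z.116",ray_z("top",ce[i],.116).round(3),"z.068",ray_z("top",ce[i],.068).round(3), "zmed",np.median(P[l==i],0).round(3))
# white rail region direction
green=(im[...,1]>im[...,2]+30)&(im[...,1]>im[...,0]+10)
print("handle top",ray_z("top",(327,147),.131))
S=cloud("scene")
for nm,Q in(("top",P),("scene",S)):
  for x in np.arange(.2,.9,.1):
    r=[]
    for y in np.arange(-.6,.35,.05):
        k=(np.abs(Q[...,0]-x-.05)<.05)&(np.abs(Q[...,1]-y-.025)<.025)&(Q[...,2]<.9)
        r.append("%4d/%4d"%(Q[k][:,2].min()*1e3,Q[k][:,2].max()*1e3) if k.sum()>3 else "   -   ")
    print(nm,round(x,1),r)
E
```

```text
rim [ 0.62283419 -0.13928332  0.0632549 ]
red [149 111  12  11  21] [156.  117.7] z.116 [0.717 0.316 0.116] z.068 [0.731 0.328 0.068] zmed [0.7   0.304 0.158]
red [346 207  10   6  43] [351.1 209.3] z.116 [ 0.488 -0.151  0.116] z.068 [ 0.491 -0.163  0.068] zmed [ 0.489 -0.153  0.115]
handle top [ 0.63700104 -0.09508189  0.131     ]
top 0.2 ['   -   ', '   -   ', '  -1/ 213', '  -1/ 214', '  -2/ 213', '  -4/  38', '  -2/  39', '  -5/  27', '  -5/   7', '  -4/   6', '  -4/ 121', '  -3/ 130', '  -2/ 129', '  -4/  37', '  -4/   6', '  -5/   8', '  -4/   6', '  -4/   6', '  -4/ 130']
top 0.3 ['   -   ', '   -   ', ' 182/ 213', '  64/ 214', '  28/ 213', '  27/  39', ' -16/  40', ' -15/  32', '  -9/  19', ' -12/  19', ' -14/ 275', '  -7/ 283', '  -9/ 272', ' -17/ 202', '  -6/ 201', '  -8/ 202', ' -17/ 200', ' -13/ 198', '  -7/ 282']
top 0.4 ['   -   ', ' 135/ 143', '  99/ 243', '  80/ 211', '  28/ 209', '  27/  39', '  -3/  40', ' -24/   6', ' -16/ 120', '  -5/ 112', '  -5/   6', '  -3/ 250', ' -18/ 244', ' -11/ 205', '  -4/ 206', '  -3/ 207', '  -3/ 204', '  -3/ 203', '  -5/ 250']
top 0.5 
[... 2077 characters left out ...]
 -   ', '   -   ', '   -   ', '   -   ', '  10/  73', '  -3/  79', '   8/ 130', '   3/ 131', '  -3/  69', '  -6/  67', '  -5/  31', '   -   ', '   -   ', '   -   ', '  62/ 147', '  58/ 159']
scene 0.7 ['  -4/  94', '  -4/ 251', '  30/ 256', '  81/ 255', '  63/  99', '  31/ 232', '   -   ', '   7/ 171', '  -4/ 172', '  -2/ 172', '  30/ 171', '  -9/ 172', '  -7/ 172', '  -9/ 171', '  -9/ 171', '  -9/ 171', '   3/ 172', '  14/ 172', '  14/ 172']
scene 0.8 ['   -   ', '  49/ 252', '  52/ 258', ' 165/ 430', '   -   ', ' 167/ 226', ' 165/ 205', ' 166/ 177', ' 166/ 191', ' 165/ 257', ' 166/ 257', ' -13/ 258', ' -13/ 258', ' -14/ 258', ' -13/ 259', ' -12/ 258', ' -14/ 259', '  11/ 258', '   9/ 258']
```

```bash
cat >> h.py <<'E'
from scipy.spatial.transform import Rotation as Rn
def delta(pos,yang,p0=None,R0=None):
    "tool-frame delta to TCP pos, pointing down, tool y at world angle yang deg"
    s=robot.read_state()
    p0=s["tool_pos"] if p0 is None else np.array(p0); R0=Rn.from_rotvec(s["orientation"]) if R0 is None else R0
    a=np.radians(yang);y=np.array([np.cos(a),np.sin(a),0]);z=np.array([0,0,-1.]);x=np.cross(y,z)
    T=Rn.from_matrix(np.stack([x,y,z],1))
    return np.round(R0.inv().apply(np.array(pos)-p0),4),np.round((R0.inv()*T).as_rotvec(),4)
E
python3 - <<'E'
from h import *
print(np.round(robot.camera_model("wrist")["tool_from_camera"],4),np.round(robot.camera_model("wrist")["K"],1).tolist())
print(delta([.25,.545,.40],65.3)); print(delta([.56,-.13,.40],5))
E
```

```text
[[ 3.000e-04 -9.663e-01 -2.574e-01  7.110e-02]
 [ 1.000e+00  2.000e-04  3.000e-04 -9.000e-04]
 [-3.000e-04 -2.574e-01  9.663e-01 -1.549e-01]
 [ 0.000e+00  0.000e+00  0.000e+00  1.000e+00]] [[328.1, 0.0, 260.8], [0.0, 328.1, 193.1], [0.0, 0.0, 1.0]]
(array([-0.0002, -0.0004, -0.1704]), array([ 0.    , -0.    ,  0.0013]))
(array([-0.5633, -0.4848, -0.1704]), array([-0.    , -0.    ,  1.0538]))
```

Call:
move_arm(deltas=[0, 0, -0.06, 0, 0, 0, 1, 0, 0, -0.12, 0, 0, 0, 1, 0, 0, -0.17, 0, 0, 0, 1, -0.56, -0.485, -0.17, 0, 0, 1.05, 1, -0.56, -0.485, -0.17, 0, 0, 1.05, 1, -0.56, -0.485, -0.17, 0, 0, 1.05, 1, -0.56, -0.485, -0.17, 0, 0, 1.05, 1, -0.56, -0.485, -0.17, 0, 0, 1.05, 1, -0.56, -0.485, -0.17, 0, 0, 1.05, 1, -0.56, -0.485, -0.17, 0, 0, 1.05, 1, -0.56, -0.485, -0.17, 0, 0, 1.05, 1, -0.56, -0.485, -0.17, 0, 0, 1.05, 1])

```text
t: 2.6
tool_pos: [0.4836, 0.0315, 0.4]
orientation: [2.118, 2.32, 0.001]
force: [1.7, 0.6, 0.3]
opening: 0.0933
gripper_force: 0.0
```

```bash
python3 - <<'E'
from h import *
s=robot.read_state();print(s["t"],s["tool_pos"],s["q"].round(2))
print(delta([.57,-.08,.28],5))
E
```

```text
2.6 [0.48355079 0.0314993  0.39999366] [-0.04 -0.19  1.49  0.    1.84 -0.13]
(array([-0.1189,  0.0758,  0.1201]), array([ 0.001 , -0.0001,  0.0037]))
```

Call:
move_arm(deltas=[-0.06, 0.04, 0.03, 0, 0, 0, 1, -0.11, 0.075, 0.06, 0, 0, 0, 1, -0.119, 0.076, 0.12, 0, 0, 0, 1, -0.119, 0.076, 0.12, 0, 0, 0, 1, -0.119, 0.076, 0.12, 0, 0, 0, 1])

```text
t: 3.22
tool_pos: [0.5691, -0.0775, 0.28]
orientation: [-2.117, -2.319, 0.001]
force: [0.3, 0.2, 1.2]
opening: 0.093
gripper_force: 0.0
```

```bash
python3 - <<'E'
from h import *
s=robot.read_state();print(s["t"],s["tool_pos"],s["orientation"])
im,d=robot.read_camera("wrist");cv2.imwrite("pics/w1.png",im[:,:,::-1]);np.savez("w1.npz",d=d,p=s["tool_pos"],o=s["orientation"],im=im)
for l in["feeler_knob","brake_press","handle_grip","feeler_tip"]:print(l,[(np.round(e["uv"],1),round(e["confidence"],2)) for e in robot.recognise("wrist",l)[:2]])
E
```

```text
3.225 [ 0.56911877 -0.07753533  0.2799767 ] [-2.11725745e+00 -2.31928425e+00  5.90305076e-04]
feeler_knob [(array([188.4, 225.9]), 0.96)]
brake_press [(array([314.8, 116.2]), 0.58), (array([ 99.4, 192.9]), 0.19)]
handle_grip [(array([326.9, 204.6]), 0.96), (array([314.9, 117.4]), 0.66)]
feeler_tip [(array([194.8, 222.5]), 0.95)]
```

View pics/w1.png

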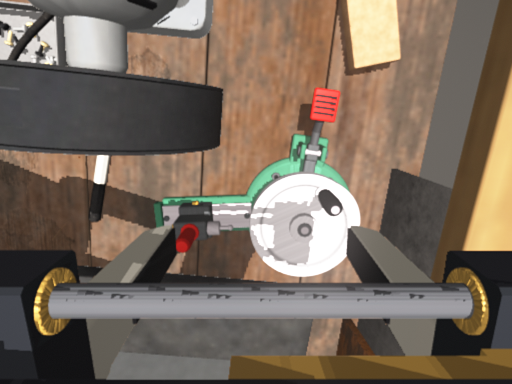

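```bash
cat > wr.py <<'E'
from h import *
from scipy.optimize import least_squares
class W:
    def __init__(s,f):
        z=np.load(f);m=robot.camera_model("wrist");s.K=np.array(m["K"]);T=np.array(m["tool_from_camera"])
        R=Rn.from_rotvec(z["o"]).as_matrix();s.R=R@T[:3,:3];s.t=z["p"]+R@T[:3,3];s.im=z["im"];s.d=z["d"]
    def ray(s,uv,z):
        d=s.R@np.linalg.inv(s.K)@np.array([uv[0],uv[1],1.]);return s.t+d*(z-s.t[2])/d[2]
    def proj(s,X):
        p=s.K@(s.R.T@(np.array(X)-s.t));return p[:2]/p[2]
    def rim(s,c,z=.072):
        g=cv2.cvtColor(s.im,cv2.COLOR_RGB2GRAY).astype(np.float32);rs=np.arange(.054,.076,.0002);o=[]
        for a in range(0,360,4):
            A=np.radians(a);pts=np.array([s.proj([c[0]+r*np.cos(A),c[1]+r*np.sin(A),z]) for r in rs],np.float32)
            v=cv2.GaussianBlur(cv2.remap(g,pts[:,:1],pts[:,1:],cv2.INTER_LINEAR).reshape(1,-1),(0,0),3).ravel();e=-np.gradient(v);k=e[8:-8].argmax()+8
            o.append((a,rs[k],e[k]))
        return np.array(o)
E
python3 - <<'E'
from wr import *
w=W("w1.npz")
print("hub c",w.ray((304.5,230),.082)," knob top",w.ray((184,246),.116),"pad",w.ray((325,105),.07),"handle top",w.ray((335,210),.131), "handle base",w.ray((325,199),.09))
for f in["feeler","x"]:pass
c=w.ray((304.5,224),.072)[:2]
for i in range(4):
    o=w.rim(c);A=np.radians(o[:,0]);X=c[0]+o[:,1]*np.cos(A);Y=c[1]+o[:,1]*np.sin(A)
    f=least_squares(lambda p:np.hypot(X-p[0],Y-p[1])-p[2],[*c,.064],loss="soft_l1",f_scale=.0004);c=f.x[:2]
print("circle",f.x)
res=np.hypot(X-c[0],Y-c[1])-f.x[2]
print([(int(a),round(r*1e3,1),int(e)) for a,r,e in zip(o[:,0],res,o[:,2])])
h=cv2.cvtColor(w.im,cv2.COLOR_RGB2HSV)
red=(((h[...,0]<8)|(h[...,0]>172))&(h[...,1]>160)&(h[...,2]>90)).astype(np.uint8)
n,l,s,ce=cv2.connectedComponentsWithStats(red)
for i in range(1,n):
    if s[i,4]>60:print(s[i],ce[i].round(1),w.ray(ce[i],.068).round(4),w.ray(ce[i],.104).round(4))
cv2.imwrite("pics/w1c.png",cv2.resize(w.im[80:290,140:380,::-1],(720,630)[:2] and (685,600),interpolation=cv2.INTER_CUBIC))
E
```

```text
hub c [ 0.6247395  -0.13987934  0.082     ]  knob top [ 0.49491624 -0.15649283  0.116     ] pad [ 6.30871223e-01 -2.34369556e-04  7.00000000e-02] handle top [ 0.64300353 -0.09825408  0.131     ] handle base [ 0.64111437 -0.09898011  0.09      ]
circle [ 0.62522401 -0.13974753  0.06447796]
[(0, np.float64(-2.9), 0), (4, np.float64(-8.9), 0), (8, np.float64(0.9), 8), (12, np.float64(1.3), 8), (16, np.float64(1.7), 8), (20, np.float64(1.9), 10), (24, np.float64(1.9), 9), (28, np.float64(2.1), 9), (32, np.float64(2.3), 10), (36, np.float64(2.1), 10), (40, np.float64(1.9), 9), (44, np.float64(1.5), 8), (48, np.float64(1.3), 9), (52, np.float64(0.9), 8), (56, np.float64(0.3), 7), (60, np.float64(-0.3), 7), (64, np.float64(-0.7), 7), (68, np.float64(-0.5), 9), (72, np.float64(-0.9), 7), (76, np.float64(-0.5), 8), (80, np.float64(-0.7), 8), (84, np.float64(-0.5), 8), (88, np.float64(-0.1), 8), (92, np.float64(-0.5), 9), (96, np.float64(-0.5), 9), (100, np.float64(-0.3), 9), (104, np.float64(-0.1), 8), (108, np.float64(-0.1), 10), (112, np.float64(-0.1), 10), (116, np.float64(0.1), 10), (120,
[... 1138 characters left out ...]
p.float64(-0.1), 9), (288, np.float64(0.1), 7), (292, np.float64(0.3), 7), (296, np.float64(0.1), 7), (300, np.float64(-0.3), 9), (304, np.float64(0.1), 9), (308, np.float64(-0.3), 10), (312, np.float64(-0.3), 8), (316, np.float64(-0.3), 7), (320, np.float64(-0.1), 7), (324, np.float64(-0.3), 9), (328, np.float64(-0.3), 8), (332, np.float64(-2.1), 11), (336, np.float64(-4.9), 14), (340, np.float64(-7.1), 16), (344, np.float64(-8.9), 15), (348, np.float64(-8.9), 5), (352, np.float64(-8.9), 0), (356, np.float64(1.5), 0)]
[310  87  30  35 617] [324.4 105.9] [ 0.6308 -0.0012  0.068 ] [ 0.6241 -0.0018  0.104 ]
[176 224  23  28 412] [186.  237.3] [ 0.4868 -0.1673  0.068 ] [ 0.4942 -0.1517  0.104 ]
```

View pics/w1c.png

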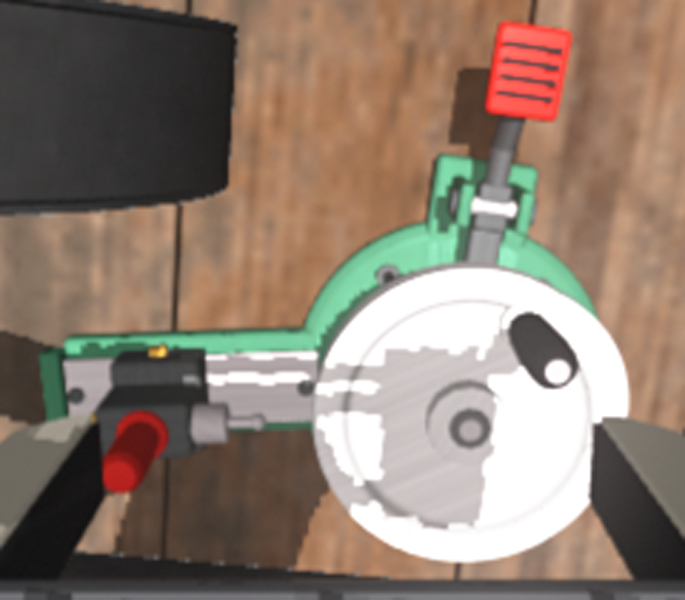

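```bash
python3 - <<'E'
from wr import *
print("q",robot.read_state()["q"].round(3))
w=W("w1.npz");v,u=np.mgrid[:384,:512];c=np.linalg.inv(w.K)@np.stack([u.ravel(),v.ravel(),np.ones(u.size)])*w.d.ravel()
P=(w.R@c).T+w.t;P=P[(w.d.ravel()>.05)]
d=np.load("topd.npy");m=robot.camera_model("top");c=np.linalg.inv(m["K"])@np.stack([u.ravel(),v.ravel(),np.ones(u.size)])*d.ravel();Q=(np.array(m["R"]).T@(c-np.array(m["t"])[:,None])).T[d.ravel()>0]
d=np.load("scened.npy");m=robot.camera_model("scene");c=np.linalg.inv(m["K"])@np.stack([u.ravel(),v.ravel(),np.ones(u.size)])*d.ravel();S=(np.array(m["R"]).T@(c-np.array(m["t"])[:,None])).T[d.ravel()>0]
for n,X in(("w",P),("t",Q),("s",S)):
  for lo,hi in((.05,.12),(.12,.17),(.17,.21),(.21,.25),(.25,.32)):
    k=X[(X[:,2]>lo)&(X[:,2]<hi)&(X[:,0]>.2)&(X[:,0]<.56)&(X[:,1]>-.13)&(X[:,1]<.15)]
    if len(k)>3:print(n,lo,"xmax",k[:,0].max().round(3),"ymin",[ (x.round(2),k[np.abs(k[:,0]-x)<.025][:,1].min().round(3)) for x in np.arange(.3,.55,.05) if (np.abs(k[:,0]-x)<.025).sum()>1])
E
```

```text
q [-0.224  0.044  1.484  0.     1.609 -0.316]
w 0.05 xmax 0.525 ymin [(np.float64(0.3), np.float64(0.031)), (np.float64(0.35), np.float64(0.052)), (np.float64(0.45), np.float64(0.046)), (np.float64(0.5), np.float64(0.002))]
w 0.12 xmax 0.527 ymin [(np.float64(0.35), np.float64(0.052)), (np.float64(0.4), np.float64(0.009)), (np.float64(0.45), np.float64(0.009)), (np.float64(0.5), np.float64(-0.046)), (np.float64(0.55), np.float64(-0.046))]
w 0.17 xmax 0.522 ymin [(np.float64(0.4), np.float64(0.049)), (np.float64(0.45), np.float64(0.002)), (np.float64(0.5), np.float64(-0.046))]
w 0.21 xmax 0.5 ymin [(np.float64(0.4), np.float64(-0.046)), (np.float64(0.45), np.float64(-0.046)), (np.float64(0.5), np.float64(-0.046))]
w 0.25 xmax 0.523 ymin [(np.float64(0.5), np.float64(-0.091))]
t 0.05 xmax 0.56 ymin [(np.float64(0.3), np.float64(-0.054)), (np.float64(0.35), np.float64(0.056)), (np.float64(0.4), np.float64(-0.011)), (np.float64(0.45), np.float64(-0.012)), (np.float64(0.5), np.float64(-0.011))]
t 0.12 xmax 0.525 ymin [(np.float64(0.3), np.float64(-0.054)), (np.float64(0.35), np.float64(0.
[... 873 characters left out ...]
p.float64(0.3), np.float64(-0.057)), (np.float64(0.35), np.float64(-0.052)), (np.float64(0.4), np.float64(-0.056)), (np.float64(0.45), np.float64(-0.057)), (np.float64(0.5), np.float64(-0.051)), (np.float64(0.55), np.float64(-0.047))]
s 0.17 xmax 0.522 ymin [(np.float64(0.35), np.float64(-0.049)), (np.float64(0.4), np.float64(-0.056)), (np.float64(0.45), np.float64(-0.055)), (np.float64(0.5), np.float64(-0.049))]
s 0.21 xmax 0.493 ymin [(np.float64(0.35), np.float64(-0.049)), (np.float64(0.4), np.float64(-0.049)), (np.float64(0.45), np.float64(-0.051)), (np.float64(0.5), np.float64(-0.049))]
s 0.25 xmax 0.392 ymin [(np.float64(0.35), np.float64(-0.06)), (np.float64(0.4), np.float64(-0.061))]
```

```bash
python3 - <<'E'
from h import *
print(delta([.494,-.152,.13],-25)); print(delta([.494,-.152,.096],-25))
E
```

```text
(array([-0.0671, -0.0836,  0.1523]), array([4.400e-03, 1.000e-04, 5.286e-01]))
(array([-0.067 , -0.0837,  0.1863]), array([4.400e-03, 1.000e-04, 5.286e-01]))
```

Call:
move_arm(deltas=[-0.03, -0.04, 0.01, 0, 0, 0.18, 1, -0.067, -0.084, 0.03, 0, 0, 0.36, 1, -0.067, -0.084, 0.07, 0, 0, 0.53, 1, -0.067, -0.084, 0.11, 0, 0, 0.53, 1, -0.067, -0.084, 0.14, 0, 0, 0.53, 1, -0.067, -0.084, 0.165, 0, 0, 0.53, 0.7, -0.067, -0.084, 0.18, 0, 0, 0.53, 0.7, -0.067, -0.084, 0.186, 0, 0, 0.53, 0.7, -0.067, -0.084, 0.186, 0, 0, 0.53, 0.7, -0.067, -0.084, 0.186, 0, 0, 0.53, 0.7])

```text
t: 4.72
tool_pos: [0.4928, -0.1527, 0.0949]
orientation: [2.65, 1.684, 0.002]
force: [0.2, -0.5, -0.2]
opening: 0.0648
gripper_force: 0.0
```

```bash
python3 - <<'E'
from h import *
s=robot.read_state();im,d=robot.read_camera("wrist");cv2.imwrite("pics/w2.png",im[:,:,::-1]);print(s["tool_pos"],s["force"],s["t"])
E
```

```text
[ 0.49283028 -0.15273592  0.09485877] [ 0.15392325 -0.5359438  -0.16127568] 4.725
```

View pics/w2.png

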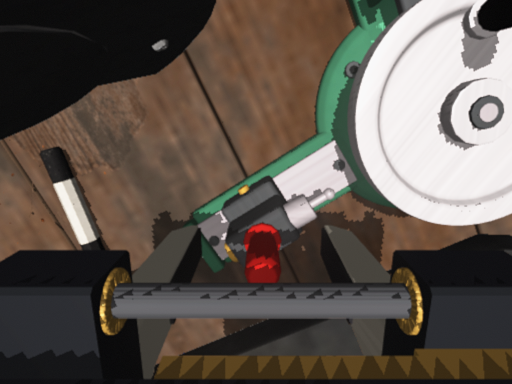

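Call:
move_arm(deltas=[0, 0, 0, 0, 0, 0, 0, 0, 0, 0, 0, 0, 0, 0, 0, 0, 0, 0, 0, 0, 0, 0, 0, 0, 0, 0, 0, 0, 0, 0, 0, 0, 0, 0, 0], squeeze=30)

```text
t: 5.4
tool_pos: [0.492, -0.1524, 0.0936]
orientation: [-2.652, -1.684, 0.0]
force: [-0.2, 0.2, -0.5]
opening: 0.0198
gripper_force: 0.9
```

```bash
python3 - <<'E'
from wr import *
s=robot.read_state();im,d=robot.read_camera("wrist");np.savez("w3.npz",d=d,p=s["tool_pos"],o=s["orientation"],im=im)
print(s["t"],s["tool_pos"],s["force"],s["opening"],s["gripper_force"])
w=W("w3.npz");cv2.imwrite("pics/w3.png",cv2.resize(im[120:270,180:380,::-1],(800,600),interpolation=cv2.INTER_CUBIC))
R=Rn.from_rotvec(s["orientation"])
for a in(185,186,187,188):
    u=np.array([np.cos(np.radians(a)),np.sin(np.radians(a)),0]);print(a,"inward step in tool",R.inv().apply(-u).round(3),"knob dist from C",-(s["tool_pos"]-[.6246,-.14,0])@-u, "lateral",np.cross(u,s["tool_pos"]-[.6246,-.14,0])[2])
E
```

```text
5.4 [ 0.49198968 -0.15244751  0.09360982] [-0.15049709  0.15121994 -0.47348793] 0.019815797913618413 0.8927855081856251
185 inward step in tool [ 0.502  0.865 -0.   ] knob dist from C 0.13319056943941956 lateral 0.0008423892076345144
186 inward step in tool [ 0.517  0.856 -0.   ] knob dist from C 0.13318498558940092 lateral -0.0014822350437920292
187 inward step in tool [ 0.532  0.847 -0.   ] knob dist from C 0.13313883230257986 lateral -0.0038064077920654405
188 inward step in tool [ 0.547  0.837 -0.   ] knob dist from C 0.13305212363769459 lateral -0.006129421071651944
```

View pics/w3.png

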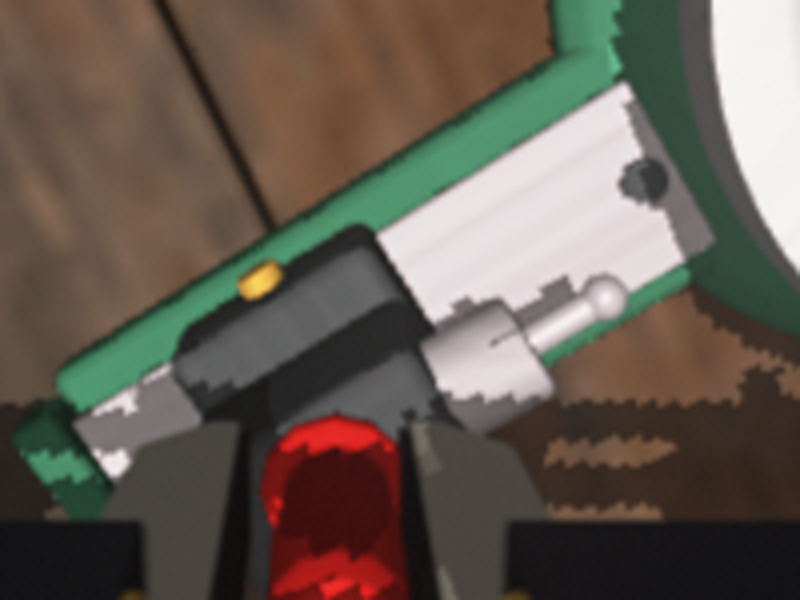

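```bash
python3 - <<'E'
from wr import *
w=W("w3.npz");f=lambda x,y,z:w.ray((180+x/4,120+y/4),z)
ang=lambda p,q:np.degrees(np.arctan2(*(q-p)[1::-1]))
print("white edge",ang(f(375,235,.02),f(625,85,.02)),"green",ang(f(80,362,.02),f(540,75,.02)))
C=np.array([.6246,-.14]);b=f(605,297,.063);print("ball",b,"dist",np.hypot(*(b[:2]-C)),"ang from C",ang(C,b[:2]))
print("plunger axis", ang(f(540,333,.063),f(605,297,.063)))
print("ball front edge dist",np.hypot(*(f(625,285,.063)[:2]-C)))
E
```

```text
white edge 6.5495963573494365 green 7.270551217152515
ball [ 0.53800777 -0.15172755  0.063     ] dist 0.08738277685565618 ang from C -172.28711975839258
plunger axis 5.486338050487777
ball front edge dist 0.0840278668620828
```

Call:
move_arm(deltas=[0, 0, 0, 0, 0, 0, 0, 0, 0, 0, 0, 0, 0, 0])

```text
t: 5.7
tool_pos: [0.4933, -0.1531, 0.0938]
orientation: [2.65, 1.683, 0.003]
force: [7.1, -3.8, -6.4]
opening: 0.0159
gripper_force: 30.0
```

Call:
move_arm(deltas=[0.0011, 0.0017, 0, 0, 0, 0, 0, 0.0021, 0.0034, 0, 0, 0, 0, 0, 0.0032, 0.0051, 0, 0, 0, 0, 0, 0.0043, 0.0068, 0, 0, 0, 0, 0, 0.0053, 0.0085, 0, 0, 0, 0, 0, 0.0064, 0.0102, 0, 0, 0, 0, 0, 0.0069, 0.011, 0, 0, 0, 0, 0, 0.0069, 0.011, 0, 0, 0, 0, 0])

```text
t: 6.7
tool_pos: [0.5026, -0.1519, 0.0937]
orientation: [-2.651, -1.683, 0.008]
force: [-13.5, -5.2, 9.5]
opening: 0.0162
gripper_force: 30.0
```

```bash
python3 - <<'E'
from wr import *
s=robot.read_state();im,d=robot.read_camera("wrist");np.savez("w4.npz",d=d,p=s["tool_pos"],o=s["orientation"],im=im)
u=np.array([np.cos(np.radians(7)),np.sin(np.radians(7)),0])
print(s["t"],"dist",(np.array([.6246,-.14,0])-s["tool_pos"])@u,"lat",np.cross(u,s["tool_pos"]-[.6246,-.14,0])[2],s["force"],s["force"]@u,Rn.from_rotvec(s["orientation"]).inv().apply(u))
cv2.imwrite("pics/w4.png",cv2.resize(im[120:240,260:420,::-1],(800,600),interpolation=cv2.INTER_CUBIC))
E
```

```text
6.7 dist 0.12257537254984052 lat 0.003096212378018829 [-13.48644389  -5.24041632   9.54594829] -14.024564080165913 [ 0.5325402   0.84638792 -0.00533189]
```

View pics/w4.png

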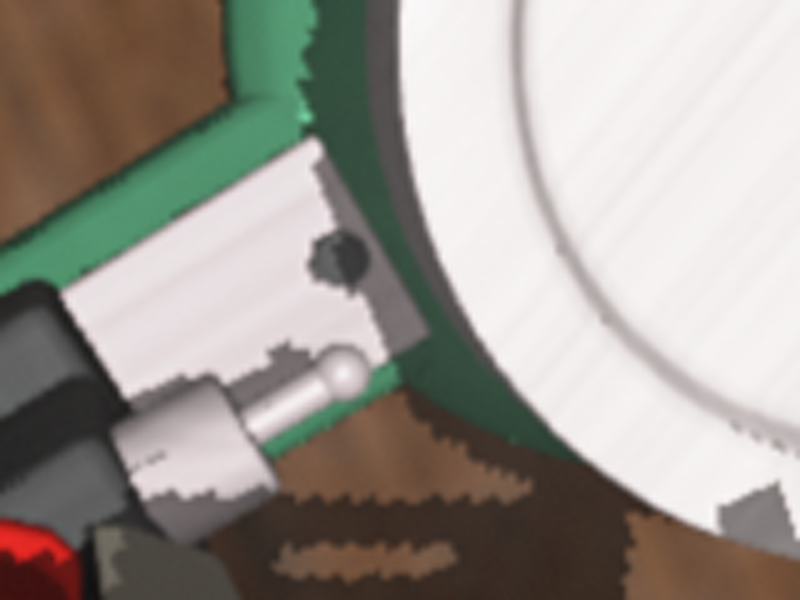

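Call:
move_arm(deltas=[0.0008, 0.0012, 0, 0, 0, 0, 0, 0.0016, 0.0025, 0, 0, 0, 0, 0, 0.0024, 0.0038, 0, 0, 0, 0, 0, 0.0032, 0.0051, 0, 0, 0, 0, 0, 0.0032, 0.0051, 0, 0, 0, 0, 0, 0.0032, 0.0051, 0, 0, 0, 0, 0])

```text
t: 7.5
tool_pos: [0.5086, -0.1511, 0.0937]
orientation: [-2.651, -1.683, 0.008]
force: [-12.4, -5.2, 9.9]
opening: 0.0161
gripper_force: 30.0
```

```bash
cat > f.py <<'E'
from h import *
s=robot.read_state();u=np.array([np.cos(np.radians(7)),np.sin(np.radians(7)),0])
print(s["t"],"dist",((np.array([.6246,-.14,0])-s["tool_pos"])@u).round(5),"lat",np.cross(u,s["tool_pos"]-[.6246,-.14,0])[2].round(4),s["force"].round(1),(s["force"]@u).round(2),s["wrist_torque"].round(2))
E
python3 f.py
```

```text
7.5 dist 0.11652 lat 0.0031 [-12.4  -5.2   9.9] -12.95 [-0.78  2.33 -0.05]
```

Call:
move_arm(deltas=[0.0005, 0.0008, 0, 0, 0, 0, 0, 0.0008, 0.0013, 0, 0, 0, 0, 0, 0.0008, 0.0013, 0, 0, 0, 0, 0])

```text
t: 7.88
tool_pos: [0.51, -0.1509, 0.0937]
orientation: [-2.651, -1.683, 0.008]
force: [-13.9, -4.1, 9.9]
opening: 0.0159
gripper_force: 30.0
```

```bash
python3 f.py
```

```text
7.875 dist 0.11505 lat 0.0031 [-13.9  -4.1   9.9] -14.26 [-0.81  2.38 -0.1 ]
```

Call:
move_arm(deltas=[0.0003, 0.0004, 0, 0, 0, 0, 0, 0.0005, 0.0008, 0, 0, 0, 0, 0, 0.0005, 0.0008, 0, 0, 0, 0, 0])

```text
t: 8.25
tool_pos: [0.5109, -0.1508, 0.0937]
orientation: [-2.651, -1.683, 0.008]
force: [-14.4, -4.2, 10.3]
opening: 0.0161
gripper_force: 30.0
```

```bash
python3 f.py; python3 - <<'E'
from wr import *
s=robot.read_state();im,d=robot.read_camera("wrist");np.savez("w5.npz",d=d,p=s["tool_pos"],o=s["orientation"],im=im)
cv2.imwrite("pics/w5.png",cv2.resize(im[150:240,280:400,::-1],(800,600),interpolation=cv2.INTER_CUBIC))
E
```

```text
8.25 dist 0.11416 lat 0.0031 [-14.4  -4.2  10.3] -14.76 [-0.79  2.48 -0.08]
```

View pics/w5.png

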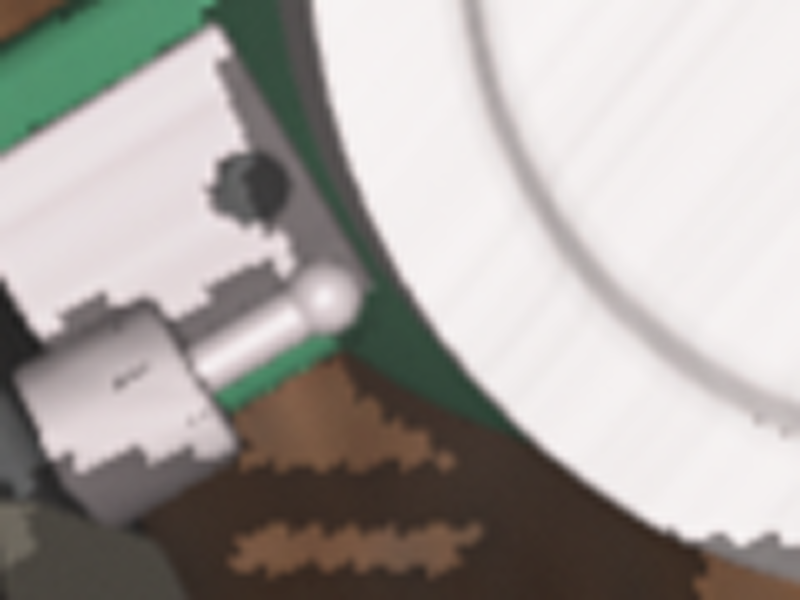

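```bash
python3 - <<'E'
from wr import *
w=W("w5.npz");C=np.array([.6246,-.14])
r=lambda x,y,z:w.ray((280+x/6.667,150+y/6.667),z)[:2]
for p,z in[((327,297),.063),((362,281),.063),((395,268),.072),((385,268),.072),((405,300),.072),((310,60),.072),((500,420),.072)]:
    X=r(*p,z);print(p,X,np.hypot(*(X-C)))
E
```

```text
(327, 297) [ 0.55552448 -0.14971947] 0.06975596881962412
(362, 281) [ 0.55884588 -0.14967099] 0.06646151220625451
(395, 268) [ 0.56090664 -0.14676024] 0.06405111417501029
(385, 268) [ 0.56015375 -0.1464074 ] 0.06476398604916693
(405, 300) [ 0.5606432  -0.14968674] 0.06468620917439698
(310, 60) [ 0.56110164 -0.12759202] 0.06469930508052302
(500, 420) [ 0.5640471  -0.16293385] 0.06475040488296108
```

Call:
move_arm(deltas=[0.0003, 0.0004, 0, 0, 0, 0, 0, 0.0005, 0.0008, 0, 0, 0, 0, 0, 0.0005, 0.0008, 0, 0, 0, 0, 0])

```text
t: 8.68
tool_pos: [0.5118, -0.1507, 0.0937]
orientation: [-2.651, -1.683, 0.008]
force: [-13.9, -4.4, 10.3]
opening: 0.0156
gripper_force: 30.0
```

```bash
python3 f.py
```

```text
8.675 dist 0.11322 lat 0.0031 [-13.9  -4.4  10.3] -14.28 [-0.73  2.47 -0.02]
```

Call:
move_arm(deltas=[0.0003, 0.0004, 0, 0, 0, 0, 0, 0.0005, 0.0008, 0, 0, 0, 0, 0, 0.0005, 0.0008, 0, 0, 0, 0, 0])

```text
t: 9.05
tool_pos: [0.5128, -0.1506, 0.0937]
orientation: [-2.651, -1.683, 0.008]
force: [-13.3, -3.0, 10.0]
opening: 0.0159
gripper_force: 30.0
```

```bash
python3 f.py
```

```text
9.05 dist 0.11229 lat 0.0031 [-13.3  -3.   10. ] -13.53 [-0.8   2.39 -0.07]
```

Call:
move_arm(deltas=[0.0003, 0.0004, 0, 0, 0, 0, 0, 0.0005, 0.0008, 0, 0, 0, 0, 0, 0.0005, 0.0008, 0, 0, 0, 0, 0])

```text
t: 9.43
tool_pos: [0.5137, -0.1505, 0.0937]
orientation: [-2.651, -1.683, 0.008]
force: [-14.7, -4.4, 10.7]
opening: 0.0159
gripper_force: 30.0
```

```bash
python3 f.py; python3 - <<'E'
from wr import *
s=robot.read_state();im,d=robot.read_camera("wrist");np.savez("w6.npz",d=d,p=s["tool_pos"],o=s["orientation"],im=im)
cv2.imwrite("pics/w6.png",cv2.resize(im[150:240,280:400,::-1],(800,600),interpolation=cv2.INTER_CUBIC))
E
```

```text
9.425 dist 0.11137 lat 0.0031 [-14.7  -4.4  10.7] -15.15 [-0.79  2.45 -0.12]
```

View pics/w6.png

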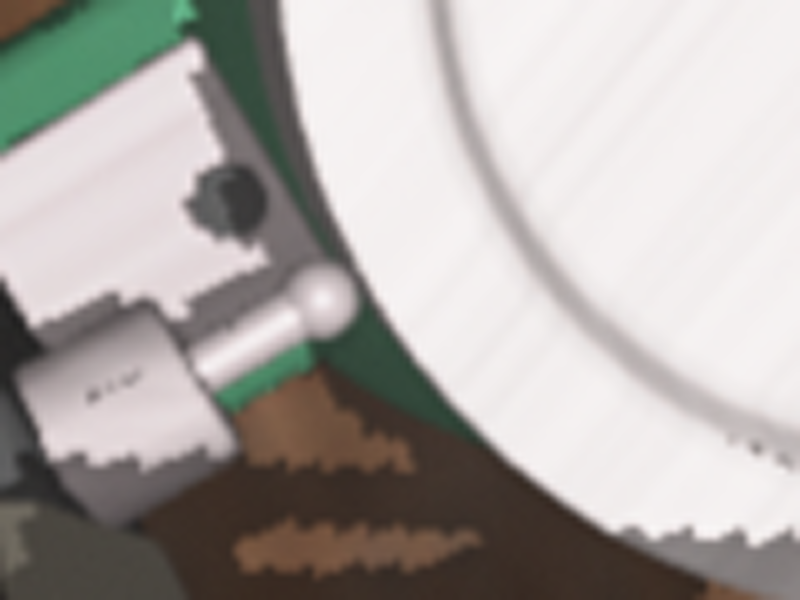

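```bash
cat > comp.py <<'E'
from wr import *
def g(f): return cv2.cvtColor(np.load(f)["im"],cv2.COLOR_RGB2GRAY).astype(np.float32)
def shift(a,b,x,y,w,h,m=5,up=8):
    A=cv2.resize(g(a)[y:y+h,x:x+w],None,fx=up,fy=up,interpolation=cv2.INTER_CUBIC)
    B=cv2.resize(g(b)[y-m:y+h+m,x-m:x+w+m],None,fx=up,fy=up,interpolation=cv2.INTER_CUBIC)
    r=cv2.matchTemplate(B,A,cv2.TM_CCOEFF_NORMED);_,v,_,l=cv2.minMaxLoc(r);return np.round(np.array(l)/up-m,2),round(v,3)
def rep(fs):
    for f in fs: print(f,"ball",shift("w4.npz",f,322,188,12,12),"shaft",shift("w4.npz",f,309,190,24,16),"barrel",shift("w4.npz",f,282,194,28,22))
if __name__=="__main__": 
    import sys; rep(sys.argv[1:])
E
python3 comp.py w5.npz w6.npz
```

```text
w5.npz ball (array([-0.38,  0.25]), 0.724) shaft (array([-0.12,  0.12]), 0.951) barrel (array([0.  , 0.12]), 0.947)
w6.npz ball (array([ 0.5 , -0.75]), 0.692) shaft (array([-0.38,  0.25]), 0.945) barrel (array([-0.12, -0.25]), 0.963)
```

Call:
move_arm(deltas=[0.0003, 0.0004, 0, 0, 0, 0, 0, 0.0005, 0.0008, 0, 0, 0, 0, 0, 0.0005, 0.0008, 0, 0, 0, 0, 0])

```text
t: 9.85
tool_pos: [0.5143, -0.1504, 0.0937]
orientation: [-2.65, -1.683, 0.009]
force: [-14.4, -4.4, 11.8]
opening: 0.016
gripper_force: 30.0
```

```bash
python3 f.py; python3 - <<'E'
from comp import *
s=robot.read_state();im,d=robot.read_camera("wrist");np.savez("w7.npz",d=d,p=s["tool_pos"],o=s["orientation"],im=im)
rep(["w7.npz"])
E
```

```text
9.85 dist 0.11069 lat 0.0031 [-14.4  -4.4  11.8] -14.88 [-0.78  2.71 -0.  ]
w7.npz ball (array([-0.38, -0.12]), 0.703) shaft (array([-1.  ,  0.62]), 0.937) barrel (array([-0.12, -0.25]), 0.975)
```

Call:
move_arm(deltas=[0.0002, 0.0004, 0, 0, 0, 0, 0, 0.0002, 0.0004, 0, 0, 0, 0, 0, 0.0002, 0.0004, 0, 0, 0, 0, 0])

```text
t: 10.28
tool_pos: [0.5147, -0.1503, 0.0937]
orientation: [-2.65, -1.682, 0.009]
force: [-17.2, -3.9, 12.5]
opening: 0.0162
gripper_force: 30.0
```

```bash
python3 f.py; python3 - <<'E'
from comp import *
s=robot.read_state();im,d=robot.read_camera("wrist");np.savez("w8.npz",d=d,p=s["tool_pos"],o=s["orientation"],im=im)
rep(["w8.npz"])
print("up",delta([s["tool_pos"][0],s["tool_pos"][1],.16],-25,p0=s["tool_pos"]))
E
```

```text
10.275 dist 0.11036 lat 0.0031 [-17.2  -3.9  12.5] -17.55 [-0.76  2.79 -0.07]
w8.npz ball (array([-0.88,  0.25]), 0.718) shaft (array([-1.25,  0.75]), 0.93) barrel (array([-0.12, -0.12]), 0.977)
up (array([-0.0002, -0.0003, -0.0663]), array([-0.0052,  0.0035, -0.0032]))
```

Call:
move_arm(deltas=[0, 0, 0, 0, 0, 0, 0.3, 0, 0, 0, 0, 0, 0, 0.6, 0, 0, 0, 0, 0, 0, 0.6, 0, 0, -0.02, 0, 0, 0, 0.6, 0, 0, -0.06, 0, 0, 0, 0.6, 0, 0, -0.09, 0, 0, 0, 0.6, 0, 0, -0.09, 0, 0, 0, 0.6])

```text
t: 11.2
tool_pos: [0.5195, -0.15, 0.1868]
orientation: [2.648, 1.682, 0.006]
force: [0.0, 1.1, -0.7]
opening: 0.0556
gripper_force: 0.0
```

```bash
python3 f.py; python3 - <<'E'
from wr import *
s=robot.read_state();im,d=robot.read_camera("wrist");np.savez("w9.npz",d=d,p=s["tool_pos"],o=s["orientation"],im=im);print(s["q"].round(2),s["tool_pos"],s["force"])
for a in(0,5,95,-85):print(a,delta([.642,-.0985,.18],a))
E
```

```text
11.2 dist 0.1055 lat 0.0029 [ 0.   1.1 -0.7] 0.16 [-0.01  0.05 -0.  ]
[-0.38 -0.01  1.71  0.    1.43  0.06] [ 0.51953172 -0.14997617  0.18678495] [ 0.02591438  1.06275279 -0.69943759]
0 (array([0.0988, 0.0902, 0.0048]), array([ 2.600e-03,  3.000e-04, -4.388e-01]))
5 (array([0.0988, 0.0902, 0.0048]), array([ 2.600e-03,  4.000e-04, -5.261e-01]))
95 (array([0.0988, 0.0902, 0.0048]), array([ 1.8000e-03,  2.5000e-03, -2.0969e+00]))
-85 (array([0.0988, 0.0902, 0.0048]), array([ 0.0022, -0.0016,  1.0447]))
```

Call:
move_arm(deltas=[0.04, 0.036, 0, 0, 0, 0.18, 0.6, 0.08, 0.072, 0, 0, 0, 0.36, 0.6, 0.099, 0.09, 0, 0, 0, 0.54, 0.6, 0.099, 0.09, 0, 0, 0, 0.72, 0.6, 0.099, 0.09, 0.02, 0, 0, 0.785, 0.6, 0.099, 0.09, 0.05, 0, 0, 0.785, 0.6, 0.099, 0.09, 0.07, 0, 0, 0.785, 0.6, 0.099, 0.09, 0.074, 0, 0, 0.785, 0.6, 0.099, 0.09, 0.074, 0, 0, 0.785, 0.6])

```text
t: 12.38
tool_pos: [0.6411, -0.0981, 0.1096]
orientation: [-3.094, -0.542, 0.0]
force: [0.2, 0.1, 0.5]
opening: 0.056
gripper_force: 0.0
```

```bash
python3 - <<'E'
from wr import *
s=robot.read_state();im,d=robot.read_camera("wrist");print(s["t"],s["tool_pos"],s["force"],s["q"].round(2))
np.savez("w10.npz",d=d,p=s["tool_pos"],o=s["orientation"],im=im);w=W("w10.npz")
print("expected handle px",w.proj([.642,-.0985,.131]),"recognise",[(e["uv"],e["confidence"]) for e in robot.recognise("wrist","handle_grip")[:2]])
cv2.imwrite("pics/w10.png",im[:,:,::-1])
E
```

```text
12.375 [ 0.64108039 -0.09805328  0.10961095] [0.17548204 0.14669557 0.45189452] [-0.23  0.34  1.47  0.    1.33  0.99]
expected handle px [261.03873207 267.07269851] recognise [([259.9, 246.2], 0.95)]
```

View pics/w10.png

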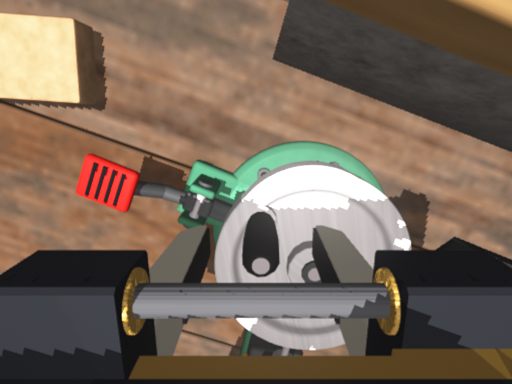

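Call:
move_arm(deltas=[0, 0, 0, 0, 0, 0, 0, 0, 0, 0, 0, 0, 0, 0, 0, 0, 0, 0, 0, 0, 0, 0, 0, 0, 0, 0, 0, 0, 0, 0, 0, 0, 0, 0, 0, 0, 0, 0, 0, 0, 0, 0], squeeze=20)

```text
t: 13.22
tool_pos: [0.6411, -0.0979, 0.1097]
orientation: [-3.094, -0.542, -0.0]
force: [-0.5, 0.9, 0.5]
opening: 0.0177
gripper_force: 20.0
```

```bash
cat > arc.py <<'E'
import sys
from h import *
C=np.array([.6248,-.140])
def main(step,n,hold=2):
    s=robot.read_state();p=s["tool_pos"];v=p[:2]-C;th=np.degrees(np.arctan2(v[1],v[0]));r=np.hypot(*v)
    a=np.radians(th);f=s["force"];print("t",s["t"],"th",th.round(2),"r",r.round(4),"F",f.round(2),"Ftan(ccw)",(f[1]*np.cos(a)-f[0]*np.sin(a)).round(2),"Frad",(f[0]*np.cos(a)+f[1]*np.sin(a)).round(2),"grip",s["gripper_force"],s["opening"].round(4))
    R=Rn.from_rotvec(s["orientation"])
    for i in list(range(1,n+1)):
        b=np.radians(th+step*i);d=np.array([*(C+.046*np.array([np.cos(b),np.sin(b)])-(C+.046*v/r)),0])
        print(round(th+step*i,1),R.inv().apply(d).round(4)[:2].tolist())
main(float(sys.argv[1]),int(sys.argv[2]))
E
python3 arc.py 5 8
```

```text
Traceback (most recent call last):
  File "arc.py", line 11, in <module>
    main(float(sys.argv[1]),int(sys.argv[2]))
    ~~~~^^^^^^^^^^^^^^^^^^^^^^^^^^^^^^^^^^^^^
  File "arc.py", line 6, in main
    a=np.radians(th);f=s["force"];print("t",s["t"],"th",th.round(2),"r",r.round(4),"F",f.round(2),"Ftan(ccw)",(f[1]*np.cos(a)-f[0]*np.sin(a)).round(2),"Frad",(f[0]*np.cos(a)+f[1]*np.sin(a)).round(2),"grip",s["gripper_force"],s["opening"].round(4))
                                                                                                                                                                                                                                 ^^^^^^^^^^^^^^^^^^
AttributeError: 'float' object has no attribute 'round'
```

```bash
sed -i 's/s\["opening"\].round(4)/round(s["opening"],4)/' arc.py; python3 arc.py 6 12
```

```text
t 13.225 th 68.82 r 0.0451 F [-0.53  0.9   0.54] Ftan(ccw) 0.81 Frad 0.65 grip 20.000185668468475 0.0177
74.8 [-0.0038, -0.003]
80.8 [-0.0079, -0.0055]
86.8 [-0.0122, -0.0076]
92.8 [-0.0167, -0.0093]
98.8 [-0.0214, -0.0105]
104.8 [-0.0262, -0.0111]
110.8 [-0.031, -0.0113]
116.8 [-0.0358, -0.011]
122.8 [-0.0405, -0.0101]
128.8 [-0.0451, -0.0088]
134.8 [-0.0496, -0.007]
140.8 [-0.0539, -0.0048]
```

Call:
move_arm(deltas=[-0.0038, -0.003, 0, 0, 0, 0, 0, -0.0079, -0.0055, 0, 0, 0, 0, 0, -0.0122, -0.0076, 0, 0, 0, 0, 0, -0.0167, -0.0093, 0, 0, 0, 0, 0, -0.0214, -0.0105, 0, 0, 0, 0, 0, -0.0262, -0.0111, 0, 0, 0, 0, 0, -0.031, -0.0113, 0, 0, 0, 0, 0, -0.0358, -0.011, 0, 0, 0, 0, 0, -0.0405, -0.0101, 0, 0, 0, 0, 0, -0.0451, -0.0088, 0, 0, 0, 0, 0, -0.0496, -0.007, 0, 0, 0, 0, 0, -0.0539, -0.0048, 0, 0, 0, 0, 0])

```text
t: 14.72
tool_pos: [0.5875, -0.111, 0.1097]
orientation: [-3.093, -0.542, 0.003]
force: [-2.0, 5.3, 3.4]
opening: 0.0176
gripper_force: 20.0
```

```bash
python3 arc.py 5 12; python3 - <<'E'
from wr import *
s=robot.read_state();im,d=robot.read_camera("wrist");np.savez("w11.npz",d=d,p=s["tool_pos"],o=s["orientation"],im=im)
w=W("w11.npz");o=w.rim([.625,-.1398]);print([(int(a),round(r*1e3-64,1)) for a,r,e in o if e>5])
E
```

```text
t 14.725 th 142.14 r 0.0473 F [-2.01  5.29  3.4 ] Ftan(ccw) -2.94 Frad 4.83 grip 20.00195950269699 0.0176
147.1 [-0.0033, 0.0023]
152.1 [-0.0064, 0.0049]
157.1 [-0.0092, 0.0077]
162.1 [-0.0118, 0.0107]
167.1 [-0.0141, 0.014]
172.1 [-0.0162, 0.0175]
177.1 [-0.0179, 0.0211]
182.1 [-0.0193, 0.0249]
187.1 [-0.0203, 0.0288]
192.1 [-0.021, 0.0327]
197.1 [-0.0214, 0.0367]
202.1 [-0.0214, 0.0407]
[(0, np.float64(-1.2)), (4, np.float64(-1.4)), (8, np.float64(-1.4)), (12, np.float64(-1.4)), (16, np.float64(-1.4)), (20, np.float64(-1.4)), (24, np.float64(-1.4)), (28, np.float64(-1.4)), (32, np.float64(-1.4)), (36, np.float64(-1.4)), (40, np.float64(-1.4)), (44, np.float64(-1.4)), (48, np.float64(-1.4)), (52, np.float64(-1.4)), (56, np.float64(-1.4)), (60, np.float64(-1.4)), (64, np.float64(-1.2)), (68, np.float64(-1.2)), (72, np.float64(-1.0)), (76, np.float64(-0.2)), (80, np.float64(0.4)), (84, np.float64(1.0)), (88, np.float64(1.4)), (92, np.float64(1.8)), (96, np.float64(1.8)), (100, np.float64(2.2)), (104, np.float64(2.2)), (108, np.float64(2.2)), (112, np.float64(2.0)), (116, np.float64(2.
[... 319 characters left out ...]
, (248, np.float64(0.2)), (252, np.float64(-0.0)), (256, np.float64(-0.0)), (260, np.float64(-0.0)), (264, np.float64(-0.0)), (268, np.float64(-0.2)), (272, np.float64(-0.2)), (276, np.float64(-0.8)), (280, np.float64(-0.6)), (284, np.float64(-0.4)), (288, np.float64(-0.2)), (292, np.float64(-0.4)), (296, np.float64(-0.6)), (300, np.float64(-0.6)), (304, np.float64(-0.6)), (308, np.float64(-0.8)), (312, np.float64(-0.8)), (316, np.float64(-0.8)), (320, np.float64(-0.8)), (324, np.float64(-1.0)), (328, np.float64(-1.0)), (332, np.float64(-1.0)), (336, np.float64(-1.2)), (340, np.float64(-1.0)), (344, np.float64(-1.2)), (348, np.float64(-1.2)), (352, np.float64(-1.2)), (356, np.float64(-1.2))]
```

```bash
sed -i 's/C=np.array.*/C=np.array([.6228,-.140])/' arc.py; python3 arc.py 5 10
```

```text
t 14.775 th 141.65 r 0.0457 F [-4.85  2.7   6.41] Ftan(ccw) 0.89 Frad 5.48 grip 20.00129610300064 0.0175
146.7 [-0.0033, 0.0023]
151.7 [-0.0064, 0.0048]
156.7 [-0.0093, 0.0076]
161.7 [-0.0119, 0.0106]
166.7 [-0.0143, 0.0139]
171.7 [-0.0163, 0.0174]
176.7 [-0.0181, 0.021]
181.7 [-0.0195, 0.0247]
186.7 [-0.0206, 0.0286]
191.7 [-0.0213, 0.0325]
```

Call:
move_arm(deltas=[-0.0033, 0.0023, 0, 0, 0, 0, 0, -0.0064, 0.0048, 0, 0, 0, 0, 0, -0.0093, 0.0076, 0, 0, 0, 0, 0, -0.0119, 0.0106, 0, 0, 0, 0, 0, -0.0143, 0.0139, 0, 0, 0, 0, 0, -0.0163, 0.0174, 0, 0, 0, 0, 0, -0.0181, 0.021, 0, 0, 0, 0, 0, -0.0195, 0.0247, 0, 0, 0, 0, 0])

```text
t: 15.78
tool_pos: [0.577, -0.1417, 0.1096]
orientation: [-3.094, -0.542, 0.005]
force: [-5.3, 3.4, 5.5]
opening: 0.0178
gripper_force: 20.0
```

```bash
python3 arc.py 3 6
```

```text
t 15.775 th -177.88 r 0.0458 F [-5.29  3.39  5.47] Ftan(ccw) -3.58 Frad 5.17 grip 20.0019308924675 0.0178
-174.9 [-0.0007, 0.0023]
-171.9 [-0.0012, 0.0047]
-168.9 [-0.0017, 0.007]
-165.9 [-0.002, 0.0094]
-162.9 [-0.0021, 0.0118]
-159.9 [-0.0022, 0.0142]
```

Call:
move_arm(deltas=[-0.0007, 0.0023, 0, 0, 0, 0, 0, -0.0012, 0.0047, 0, 0, 0, 0, 0, -0.0017, 0.007, 0, 0, 0, 0, 0, -0.002, 0.0094, 0, 0, 0, 0, 0])

```text
t: 16.27
tool_pos: [0.5784, -0.1513, 0.1096]
orientation: [-3.094, -0.542, 0.005]
force: [-5.8, 2.5, 5.2]
opening: 0.0174
gripper_force: 20.0
```

```bash
python3 arc.py 3 4
```

```text
t 16.275 th -165.74 r 0.0458 F [-5.81  2.54  5.24] Ftan(ccw) -3.9 Frad 5.0 grip 20.00235378742218 0.0174
-162.7 [-0.0002, 0.0024]
-159.7 [-0.0002, 0.0048]
-156.7 [-0.0001, 0.0072]
-153.7 [0.0001, 0.0096]
```

Call:
move_arm(deltas=[-0.0002, 0.0024, 0, 0, 0, 0, 0, -0.0002, 0.0048, 0, 0, 0, 0, 0, -0.0001, 0.0072, 0, 0, 0, 0, 0, 0.0001, 0.0096, 0, 0, 0, 0, 0])

```text
t: 16.77
tool_pos: [0.5815, -0.1598, 0.1096]
orientation: [-3.093, -0.542, 0.006]
force: [-7.0, 3.8, 6.9]
opening: 0.0176
gripper_force: 20.0
```

```bash
python3 arc.py 3 4
```

```text
t 16.775 th -154.36 r 0.0458 F [-6.98  3.79  6.94] Ftan(ccw) -6.44 Frad 4.65 grip 20.005432069301605 0.0176
-151.4 [0.0003, 0.0024]
-148.4 [0.0007, 0.0048]
-145.4 [0.0013, 0.0071]
-142.4 [0.002, 0.0094]
```

Call:
move_arm(deltas=[0.0003, 0.0024, 0, 0, 0, 0, 0, 0.0007, 0.0048, 0, 0, 0, 0, 0, 0.0013, 0.0071, 0, 0, 0, 0, 0, 0.002, 0.0094, 0, 0, 0, 0, 0])

```text
t: 17.27
tool_pos: [0.5864, -0.168, 0.1096]
orientation: [-3.093, -0.542, 0.006]
force: [-7.3, 4.1, 8.0]
opening: 0.0171
gripper_force: 20.0
```

```bash
python3 arc.py 3 4
```

```text
t 17.275 th -142.44 r 0.0459 F [-7.28  4.14  8.02] Ftan(ccw) -7.72 Frad 3.24 grip 20.00456392765045 0.0171
-139.4 [0.0008, 0.0023]
-136.4 [0.0017, 0.0045]
-133.4 [0.0027, 0.0067]
-130.4 [0.0039, 0.0088]
```

Call:
move_arm(deltas=[0.0008, 0.0023, 0, 0, 0, 0, 0, 0.0017, 0.0045, 0, 0, 0, 0, 0])

```text
t: 17.52
tool_pos: [0.5896, -0.1717, 0.1096]
orientation: [-3.093, -0.542, 0.006]
force: [-7.3, 4.0, 6.8]
opening: 0.0178
gripper_force: 20.0
```

```bash
python3 arc.py 3 4
```

```text
t 17.525 th -136.32 r 0.0459 F [-7.29  3.98  6.79] Ftan(ccw) -7.91 Frad 2.52 grip 20.00583976507187 0.0178
-133.3 [0.001, 0.0022]
-130.3 [0.0022, 0.0043]
-127.3 [0.0034, 0.0064]
-124.3 [0.0048, 0.0083]
```

Now at the predicted peak (≈223.7°). I continue a little to see the drag fall on the far side.

Call:
move_arm(deltas=[0.001, 0.0022, 0, 0, 0, 0, 0, 0.0022, 0.0043, 0, 0, 0, 0, 0, 0.0034, 0.0064, 0, 0, 0, 0, 0])

```text
t: 17.9
tool_pos: [0.5951, -0.1768, 0.1096]
orientation: [-3.093, -0.542, 0.006]
force: [-5.9, 2.1, 5.7]
opening: 0.0178
gripper_force: 20.0
```

```bash
python3 arc.py 3 4
```

```text
t 17.9 th -126.99 r 0.046 F [-5.94  2.15  5.73] Ftan(ccw) -6.03 Frad 1.86 grip 20.004527270793915 0.0178
-124.0 [0.0014, 0.002]
-121.0 [0.0028, 0.0039]
-118.0 [0.0044, 0.0057]
-115.0 [0.0061, 0.0075]
```

```bash
python3 - <<'E'
import numpy as np
from scipy.optimize import least_squares
th=np.array([182.1,194.3,205.6,217.6,223.7,233.]);F=np.array([3.58,3.9,6.44,7.72,7.91,6.03])
def m(q,mu=.45):
    c,p,o=q;x=th-c;k=np.abs(x)<33
    h=np.where(k,3*np.cos(np.pi*x/66)**2,0);dh=np.where(k,-3*np.sin(2*np.pi*x/66)*np.pi/np.radians(66),0)
    N=2.5*(p+h);return (.03+mu*N*.064+N*dh*1e-3)/.046+o
for mu in(.35,.45,.55):
    f=least_squares(lambda q:m(q,mu)-F,[222,.9,.5]);print(mu,f.x,f.cost,f.fun.round(2))
E
```

```text
0.35 [224.42541289   0.71641176   2.34071663] 0.21187672374071134 [ 0.29  0.13 -0.33  0.34 -0.28 -0.14]
0.45 [219.19851487  -1.52884599   5.12600241] 0.18784546534054516 [-0.19 -0.19  0.1   0.43 -0.29  0.15]
0.55 [217.20130482  -2.18812255   6.30840151] 0.857739200031556 [-0.81 -0.46  0.49  0.78 -0.07  0.07]
```

```bash
python3 arc.py -2.75 5
```

```text
t 17.9 th -126.99 r 0.046 F [-5.94  2.15  5.73] Ftan(ccw) -6.03 Frad 1.86 grip 20.004527270793915 0.0178
-129.7 [-0.0012, -0.0019]
-132.5 [-0.0022, -0.0038]
-135.2 [-0.0032, -0.0058]
-138.0 [-0.0041, -0.0078]
-140.7 [-0.0049, -0.0099]
```

Call:
move_arm(deltas=[-0.0012, -0.0019, 0, 0, 0, 0, 0, -0.0022, -0.0038, 0, 0, 0, 0, 0, -0.0032, -0.0058, 0, 0, 0, 0, 0, -0.0041, -0.0078, 0, 0, 0, 0, 0, -0.0049, -0.0099, 0, 0, 0, 0, 0, -0.0049, -0.0099, 0, 0, 0, 0, 0, -0.0049, -0.0099, 0, 0, 0, 0, 0])

```text
t: 18.77
tool_pos: [0.5883, -0.1702, 0.1097]
orientation: [3.094, 0.541, -0.002]
force: [-2.8, -5.5, 2.6]
opening: 0.0175
gripper_force: 20.0
```

```bash
python3 arc.py -2 2; python3 - <<'E'
from wr import *
s=robot.read_state();im,d=robot.read_camera("wrist");np.savez("w12.npz",d=d,p=s["tool_pos"],o=s["orientation"],im=im)
w=W("w12.npz");o=w.rim([.625,-.1398]);print([(int(a),round(r*1e3-64,1)) for a,r,e in o if e>4])
E
```

```text
t 18.775 th -138.8 r 0.0458 F [-2.77 -5.5   2.63] Ftan(ccw) 2.31 Frad 5.71 grip 20.00144898891449 0.0175
-140.8 [-0.0006, -0.0015]
-142.8 [-0.0011, -0.003]
[(0, np.float64(-1.2)), (4, np.float64(-1.2)), (8, np.float64(-1.2)), (12, np.float64(-1.2)), (16, np.float64(-1.2)), (20, np.float64(-1.4)), (24, np.float64(-1.2)), (28, np.float64(-1.2)), (32, np.float64(-1.2)), (36, np.float64(-1.2)), (40, np.float64(-1.2)), (44, np.float64(-1.2)), (48, np.float64(-1.4)), (52, np.float64(-1.2)), (56, np.float64(-1.2)), (60, np.float64(-1.2)), (64, np.float64(-1.2)), (68, np.float64(-1.2)), (72, np.float64(-1.2)), (76, np.float64(-1.2)), (80, np.float64(-1.0)), (84, np.float64(-1.2)), (88, np.float64(-1.0)), (92, np.float64(-1.0)), (96, np.float64(-1.0)), (100, np.float64(-1.0)), (104, np.float64(-0.8)), (108, np.float64(-0.8)), (112, np.float64(-0.8)), (116, np.float64(-0.8)), (120, np.float64(-0.6)), (124, np.float64(-0.6)), (128, np.float64(-0.6)), (132, np.float64(-0.4)), (136, np.float64(-0.6)), (140, np.float64(-0.4)), (144, np.float64(-0.4)), (148, np.float64(-0.4)), (152, np.float64(-0.2
[... 295 characters left out ...]
 (248, np.float64(-0.2)), (252, np.float64(-6.6)), (256, np.float64(-1.8)), (260, np.float64(-4.6)), (264, np.float64(-0.2)), (268, np.float64(-0.2)), (272, np.float64(-0.2)), (276, np.float64(-0.4)), (280, np.float64(-0.4)), (284, np.float64(-0.6)), (288, np.float64(-0.4)), (292, np.float64(-0.4)), (296, np.float64(-0.6)), (300, np.float64(-0.6)), (304, np.float64(-0.6)), (308, np.float64(-0.6)), (312, np.float64(-0.8)), (316, np.float64(-0.8)), (320, np.float64(-0.8)), (324, np.float64(-1.0)), (328, np.float64(-0.8)), (332, np.float64(-1.0)), (336, np.float64(-1.0)), (340, np.float64(-1.0)), (344, np.float64(-1.0)), (348, np.float64(-1.2)), (352, np.float64(-1.2)), (356, np.float64(-1.2))]
```

Call:
move_arm(deltas=[0, 0, 0, 0, 0, 0, 0.3, 0, 0, 0, 0, 0, 0, 0.5, 0, 0, 0, 0, 0, 0, 0.5, 0, 0, -0.02, 0, 0, 0, 0.5, 0, 0, -0.05, 0, 0, 0, 0.5, 0, 0, -0.07, 0, 0, 0, 0.5, 0, 0, -0.07, 0, 0, 0, 0.2])

```text
t: 19.7
tool_pos: [0.5907, -0.1698, 0.1828]
orientation: [3.092, 0.542, 0.007]
force: [-0.3, -0.1, -0.3]
opening: 0.0407
gripper_force: 0.0
```

```bash
python3 - <<'E'
from wr import *
s=robot.read_state();im,d=robot.read_camera("wrist");np.savez("w13.npz",d=d,p=s["tool_pos"],o=s["orientation"],im=im)
print(s["t"],s["tool_pos"],s["force"])
w=W("w13.npz");o=w.rim([.625,-.1398]);print([(int(a),round(r*1e3-64,1)) for a,r,e in o if e>4 and 60<a<250])
y=-70
print(delta([.631,0,.18],y),delta([.631,0,.08],y))
E
```

```text
19.7 [ 0.59070333 -0.16980418  0.1828475 ] [-0.25791117 -0.1151672  -0.32029757]
[(64, np.float64(-1.2)), (68, np.float64(-1.2)), (72, np.float64(-1.0)), (76, np.float64(-1.0)), (80, np.float64(-1.0)), (84, np.float64(-1.0)), (88, np.float64(-0.8)), (92, np.float64(-0.8)), (96, np.float64(-0.8)), (100, np.float64(-0.8)), (104, np.float64(-1.0)), (108, np.float64(-0.8)), (112, np.float64(-0.6)), (116, np.float64(-0.6)), (120, np.float64(-0.6)), (124, np.float64(-0.6)), (128, np.float64(-0.4)), (132, np.float64(-0.2)), (136, np.float64(-0.4)), (140, np.float64(-0.2)), (144, np.float64(-0.2)), (148, np.float64(-0.2)), (152, np.float64(-0.2)), (156, np.float64(0.6)), (160, np.float64(1.2)), (164, np.float64(1.8)), (168, np.float64(2.2)), (172, np.float64(2.8)), (180, np.float64(10.2)), (184, np.float64(9.4)), (188, np.float64(10.2)), (192, np.float64(10.2)), (200, np.float64(-8.4)), (204, np.float64(-6.6)), (212, np.float64(6.2)), (216, np.float64(7.0)), (228, np.float64(-0.0)), (232, np.float64(-0.0)), (236, np.float64(-0.0)), (240, np.float64(-0.0)), (244, np.float64(-0.2)), (248, np.float64(-0.0))]
(array([ 0.0964, -0.1454,  0.0008]), array([ 0.0014, -0.0017, -0.0023])) (array([ 0.0962, -0.1455,  0.1008]), array([ 0.0014, -0.0017, -0.0023]))
```

Call:
move_arm(deltas=[0.04, -0.06, 0, 0, 0, 0, 0, 0.08, -0.12, 0, 0, 0, 0, 0, 0.096, -0.145, 0.02, 0, 0, 0, 0, 0.096, -0.145, 0.06, 0, 0, 0, 0, 0.096, -0.145, 0.085, 0, 0, 0, 0, 0.096, -0.145, 0.095, 0, 0, 0, 0, 0.096, -0.145, 0.1, 0, 0, 0, 0, 0.096, -0.145, 0.1, 0, 0, 0, 0, 0.096, -0.145, 0.1, 0, 0, 0, 0])

```text
t: 20.88
tool_pos: [0.631, -0.0005, 0.081]
orientation: [3.094, 0.541, 0.003]
force: [-0.7, -0.2, -0.7]
opening: 0.0006
gripper_force: 0.0
```

```bash
python3 - <<'E'
from wr import *
s=robot.read_state();im,d=robot.read_camera("wrist");np.savez("w14.npz",d=d,p=s["tool_pos"],o=s["orientation"],im=im)
print(s["t"],s["tool_pos"],s["force"],s["opening"])
w=W("w14.npz");h=cv2.cvtColor(im,cv2.COLOR_RGB2HSV)
red=(((h[...,0]<8)|(h[...,0]>172))&(h[...,1]>160)&(h[...,2]>90)).astype(np.uint8)
n,l,st,ce=cv2.connectedComponentsWithStats(red)
for i in range(1,n):
    if st[i,4]>60:print(st[i],ce[i].round(1),w.ray(ce[i],.068).round(4))
print("TCP tip px",w.proj(s["tool_pos"]-[0,0,.011]),[w.proj(p).round(0) for p in([.631,.017,.068],[.631,-.018,.068],[.645,0,.068])])
E
```

```text
20.875 [ 6.30965982e-01 -5.10949098e-04  8.10144016e-02] [-0.70367176 -0.19562846 -0.66672206] 0.0006184344282180365
[223 204  73  45 968] [255.  221.1] [0.6397 0.0053 0.068 ]
TCP tip px [259.61723448 240.06467249] [array([229., 228.]), array([289., 249.]), array([268., 216.])]
```

Fingertips stand 2 mm above the pad's middle. Press down gradually.

Call:
move_arm(deltas=[0, 0, 0.002, 0, 0, 0, 0, 0, 0, 0.004, 0, 0, 0, 0, 0, 0, 0.006, 0, 0, 0, 0, 0, 0, 0.008, 0, 0, 0, 0, 0, 0, 0.01, 0, 0, 0, 0, 0, 0, 0.01, 0, 0, 0, 0])

```text
t: 21.68
tool_pos: [0.6312, 0.0013, 0.0711]
orientation: [-3.093, -0.543, -0.005]
force: [0.3, 5.9, 5.7]
opening: 0.0007
gripper_force: 3.5
```

Call:
move_arm(deltas=[0, 0, 0.002, 0, 0, 0, 0, 0, 0, 0.004, 0, 0, 0, 0, 0, 0, 0.005, 0, 0, 0, 0, 0, 0, 0.005, 0, 0, 0, 0])

```text
t: 22.18
tool_pos: [0.6314, 0.0024, 0.0669]
orientation: [-3.091, -0.543, -0.006]
force: [-2.1, 11.4, 11.2]
opening: 0.0004
gripper_force: 6.9
```

Call:
move_arm(deltas=[0, 0, 0.0015, 0, 0, 0, 0, 0, 0, 0.003, 0, 0, 0, 0, 0, 0, 0.003, 0, 0, 0, 0])

```text
t: 22.55
tool_pos: [0.6315, 0.003, 0.0644]
orientation: [-3.091, -0.543, -0.006]
force: [-3.8, 13.3, 14.3]
opening: 0.0005
gripper_force: 9.0
```

```bash
python3 -c "
from h import *
s=robot.read_state();print(s['tool_pos'],s['force'],s['wrist_torque'])"
```

```text
[0.63152731 0.00301543 0.06437109] [-3.7969932  13.27835474 14.29021801] [ 2.38564804  0.838048   -0.0676314 ]
```

Call:
move_arm(deltas=[0, 0, -0.01, 0, 0, 0, 0, 0, 0, -0.04, 0, 0, 0, 0, 0, 0, -0.08, 0, 0, 0, 0, 0, 0, -0.12, 0, 0, 0, 0, 0, 0, -0.12, 0, 0, 0, 0, 0, 0, -0.12, 0, 0, 0, 0])

```text
t: 23.3
tool_pos: [0.6298, -0.0005, 0.1811]
orientation: [3.094, 0.542, -0.001]
force: [-0.8, 0.4, 0.7]
opening: 0.0005
gripper_force: 0.0
```

```bash
python3 - <<'E'
from wr import *
s=robot.read_state();im,d=robot.read_camera("wrist");np.savez("w15.npz",d=d,p=s["tool_pos"],o=s["orientation"],im=im)
print(s["t"],s["tool_pos"],s["force"])
w=W("w15.npz");o=w.rim([.625,-.1398]);print([(int(a),round(r*1e3-64,1),int(e)) for a,r,e in o if 60<a<320])
def redpad(w,z):
    h=cv2.cvtColor(w.im,cv2.COLOR_RGB2HSV);red=(((h[...,0]<8)|(h[...,0]>172))&(h[...,1]>160)&(h[...,2]>90)).astype(np.uint8)
    n,l,st,ce=cv2.connectedComponentsWithStats(red)
    for i in range(1,n):
        if st[i,4]>100:
            m=(l==i)&(w.d>0);v,u=np.nonzero(m);P=(w.R@(np.linalg.inv(w.K)@np.stack([u,v,np.ones(len(u))])*w.d[m])).T+w.t;print(st[i],np.median(P,0).round(4))
redpad(w,.055);print("before");redpad(W("w1.npz"),0)
E
```

```text
23.3 [ 6.29765466e-01 -4.78157015e-04  1.81066687e-01] [-0.79873494  0.41626269  0.68643164]
[(64, np.float64(-0.6), 7), (68, np.float64(-0.4), 12), (72, np.float64(-0.6), 8), (76, np.float64(-0.6), 7), (80, np.float64(-0.6), 7), (84, np.float64(-0.4), 8), (88, np.float64(-0.4), 8), (92, np.float64(-0.4), 8), (96, np.float64(-0.4), 9), (100, np.float64(-0.2), 8), (104, np.float64(-0.4), 8), (108, np.float64(-0.4), 7), (112, np.float64(-6.2), 0), (116, np.float64(5.0), 0), (120, np.float64(-4.6), 0), (124, np.float64(5.4), 0), (128, np.float64(3.0), 0), (132, np.float64(1.6), 0), (136, np.float64(0.4), 0), (140, np.float64(-6.6), 0), (144, np.float64(9.2), 0), (148, np.float64(-1.0), 0), (152, np.float64(-7.8), 0), (156, np.float64(-0.8), 0), (160, np.float64(0.6), 0), (164, np.float64(-3.8), 0), (168, np.float64(-2.0), 0), (172, np.float64(0.2), 0), (176, np.float64(4.6), 0), (180, np.float64(6.0), 0), (184, np.float64(-8.0), 0), (188, np.float64(-7.2), 0), (192, np.float64(5.6), 0), (196, np.float64(-4.4), 0), (200, np.float64(9.2), 0), (204, np.float64(1.8), 2), (208, np.float64(2.
[... 227 characters left out ...]
, (244, np.float64(0.6), 0), (248, np.float64(-7.2), 1), (252, np.float64(-2.0), 1), (256, np.float64(-8.4), 8), (260, np.float64(-1.8), 13), (264, np.float64(-0.2), 21), (268, np.float64(-0.2), 21), (272, np.float64(-0.4), 21), (276, np.float64(-0.4), 20), (280, np.float64(-0.2), 20), (284, np.float64(-0.4), 21), (288, np.float64(-0.6), 22), (292, np.float64(-0.4), 22), (296, np.float64(-0.4), 21), (300, np.float64(-0.6), 11), (304, np.float64(-0.6), 12), (308, np.float64(-0.6), 12), (312, np.float64(-0.8), 11), (316, np.float64(-0.8), 11)]
[ 234  164   45   42 1039] [0.6321 0.004  0.0533]
before
[310  87  30  35 617] [ 0.6328 -0.0012  0.0671]
[176 224  23  28 412] [ 0.4946 -0.1518  0.1038]
```

```bash
python3 -c "
from h import *
print(delta([.66,-.11,.30],-70))"
```

```text
(array([-0.0086,  0.1134, -0.1199]), array([-0.0008,  0.0021, -0.0025]))
```

Call:
move_arm(deltas=[0, 0, -0.06, 0, 0, 0, 0, 0, 0, -0.12, 0, 0, 0, 0, -0.005, 0.06, -0.12, 0, 0, 0, 0, -0.009, 0.113, -0.12, 0, 0, 0, 0, -0.009, 0.113, -0.12, 0, 0, 0, 0, -0.009, 0.113, -0.12, 0, 0, 0, 0])

```text
t: 24.1
tool_pos: [0.6594, -0.1094, 0.2996]
orientation: [-3.093, -0.541, 0.004]
force: [0.1, -0.3, 0.4]
opening: 0.0006
gripper_force: 0.0
```

```bash
python3 - <<'E'
from wr import *
s=robot.read_state();im,d=robot.read_camera("wrist");np.savez("w16.npz",d=d,p=s["tool_pos"],o=s["orientation"],im=im)
w=W("w16.npz");o=w.rim([.625,-.1398]);print(s["t"],[(int(a),round(r*1e3-64,1),int(e)) for a,r,e in o])
E
```

```text
24.1 [(0, np.float64(-0.0), 10), (4, np.float64(-0.2), 11), (8, np.float64(-0.0), 10), (12, np.float64(0.2), 8), (16, np.float64(-0.2), 9), (20, np.float64(-0.2), 9), (24, np.float64(-0.2), 9), (28, np.float64(0.2), 7), (32, np.float64(-0.0), 8), (36, np.float64(-0.2), 8), (40, np.float64(-0.0), 8), (44, np.float64(0.2), 8), (48, np.float64(0.2), 10), (52, np.float64(-0.2), 7), (56, np.float64(-0.0), 6), (60, np.float64(-0.0), 5), (64, np.float64(-0.2), 5), (68, np.float64(4.8), 7), (72, np.float64(-0.0), 7), (76, np.float64(-0.0), 11), (80, np.float64(-0.2), 8), (84, np.float64(-0.0), 9), (88, np.float64(0.4), 7), (92, np.float64(0.2), 7), (96, np.float64(-0.0), 6), (100, np.float64(-0.0), 8), (104, np.float64(0.2), 9), (108, np.float64(0.2), 10), (112, np.float64(-0.0), 9), (116, np.float64(-0.0), 10), (120, np.float64(0.2), 8), (124, np.float64(0.4), 9), (128, np.float64(0.4), 10), (132, np.float64(-0.0), 10), (136, np.float64(0.4), 10), (140, np.float64(0.4), 11), (144, np.float64(0.2), 11), (148, np.float64(-4.0), 6), (152, np.float64(-2.2), 0), (156, np.float64(9.8), 0), (160, 
[... 691 characters left out ...]
 np.float64(-0.4), 8), (264, np.float64(-0.4), 8), (268, np.float64(-0.2), 8), (272, np.float64(-0.4), 8), (276, np.float64(-0.4), 8), (280, np.float64(-0.2), 8), (284, np.float64(-0.4), 7), (288, np.float64(-0.4), 8), (292, np.float64(-0.6), 8), (296, np.float64(-0.6), 8), (300, np.float64(-0.4), 8), (304, np.float64(-0.6), 8), (308, np.float64(-0.4), 8), (312, np.float64(-0.4), 7), (316, np.float64(-0.2), 11), (320, np.float64(-0.0), 11), (324, np.float64(-0.0), 12), (328, np.float64(-0.0), 11), (332, np.float64(-0.2), 9), (336, np.float64(-0.2), 12), (340, np.float64(-0.4), 8), (344, np.float64(-0.0), 9), (348, np.float64(-0.0), 11), (352, np.float64(-0.2), 9), (356, np.float64(-0.2), 7)]
```

The bump lies entirely within the 148–228° sector hidden by the fingers, so the wheel did not turn under braking. The feeler stands at about 187°. Handing in.

```bash
python3 -c "
from plant import robot
print(robot.close_job())"
```

```text
the job is handed in; nothing more can be done
None
```

I handed the job in at about 24 s. The high spot stands at the feeler to within about 2° (before braking, by camera and drag readings), and the brake is pressed on (pad 14 mm down). The arm is clear and I touched none of the loose tools. The feeler's peak force on the rim was estimated at about 10–11 N, not measured directly, and the hand-in gave no pass or fail result.

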